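# Roll the rolling pin clear of the pastry circle

### The arm

A 7-joint arm with a two-finger parallel gripper is mounted at the origin on the work surface. World frame = base frame: x ahead of the robot, y to its left, z up, the work surface at z = 0. Lengths are in m, angles in degrees, forces in N, time in s.
With the tool pointing down it reaches from about 0.425 to 0.875 m from the base axis. Payload 4.7 kg.
Tool frame: the origin (TCP) lies between the finger pads, 19 mm behind the fingertips; this is the grasp point; z points along the fingers, y is the line along which they close (so a half turn about z gives the same grasp; the last joint's range is limited). The gripper opens to 87 mm and grips with 3 to 60 N. Pads are 19 mm wide; open, the fingers measure 117 mm over their backs; the gripper's body (75 mm by 190 mm) begins 51 mm behind the grasp point.
Start: joints at [70.995, 18.392, -4.016, 83.108, 1.295, 78.541, -3.26], TCP at [0.22, -0.612, 0.241] pointing down, gripper open.
Joint ranges: [-163.93, 163.93], [-17.29, 119.83], [-79.2, 71.16], [3.27, 140.29], [-89.18, 269.18], [5.43, 117.66], [-154.24, 154.24]. Speed limits (degrees/s): [147.25, 147.25, 180, 180, 180, 180, 180].

### API

Orientations are given as [roll, pitch, yaw] about the fixed x, y, z axes, in that order (R = Rz(yaw) Ry(pitch) Rx(roll)).
In Python, from cell import get_obs, eyes, env gives the robot as it stands.
- The arm moves only by the tool servo_tool, never from a script. Its argument "series" is a list that holds one entry, the list of rows, each a list of 7 numbers: the shift along the tool's x, y, z in units of 300 mm (1.0 is 300 mm), then the turn, a rotation vector about the tool's x, y, z in units of pi rad (1.0 is pi rad), then the opening, from 0 (shut) to 1 (fully open). In form: [[[tx, ty, tz, wx, wy, wz, gripper], ...]]. A call has 1 to 12 rows; each row is the pose to reach, as a shift and turn from the pose commanded when the call began, along the tool's axes at that moment, turning the shorter way round; what a row does not reach only later rows make up. A row lasts 1/12 s, in which the tool goes at most 41.7 mm and 7.16 degrees, less where a joint would pass 70% of its speed; a pose out of reach is approached as far as the arm can. A call with a number of a shift or a turn outside -1 to 1 is refused whole. A call with a gripper value outside its range is refused whole. The fingers move at their own pace and stop on an object; "grip_force" is the grip in N (left out, the last holds). Time passes only in rows, so rows that repeat a pose let the fingers close. It gives the time, the measured TCP pose, the force, the opening and the grip force at its end, in the units of the state.
- get_obs(): the state, without advancing time (a new reading comes with each control period).
- eyes.read_camera(name): name is "side" or "top" or "wrist"; returns a dict with "frame" (480x640x3 uint8, red, green, blue), "depth" (480x640 float32, m along the optical axis (not along the pixel's ray), 0 where there is no reading), "fx", "fy", "cx", "cy" (pixels), "distortion" ([k1, k2, p1, p2, k3] as OpenCV has them; the pictures are not rectified), "origin" and "rotation" of the camera in the world; the wrist camera has in their place "mount" (4x4, takes a point from camera to tool coordinates, whose origin is the TCP and whose axes are the flange's). Camera axes: x right, y down, z forward; pixel columns grow to the right and rows downward; lengths in m; the calibration is good to about 2 mm. A picture is of the moment at which its call begins: read the wrist's pose just before it.
- env.sign_off(): hands the job in; it is judged then, once.
The state is a dict: "time_s": time; "qpos": joint angles; "joint_velocities": joint speeds; "effort": joint torques, N m; "tool_pos": TCP position; "tool_rot": TCP orientation; "force": force on the tool from outside, world axes, zero at the start; "wrist_torque": the same for the moment, N m; "grip_width": finger opening in m; "grasp_force": force on a finger pad.
Only numpy, scipy, OpenCV 4.12 (cv2) and the standard library are available. Lean on these libraries where they do the work, as an engineer would, in place of code of your own. Each camera call takes 0.05 s, during which the arm holds its last target. There are 200 camera calls.

### The job

The rolling pin is lying across the printed circles on the pastry mat, where the dough has to go. With your fingertips on top of it, roll it away from you, never lifting or gripping it, and let it stop in the strip between the biggest circle and the mat's far edge, so that the whole barrel is past the circle and still wholly on the mat. Leave everything else on the island where it is.

Things in the scene. Friction and masses are not known exactly. Their poses are not given: they have to be found in the camera images.
- pastry_mat: Fixed light-grey silicone mat, 460 x 460 mm, 3 mm thick, with a dark border ruling and three printed circles (radii 70, 105, 140 mm) round its middle. Origin: middle of its underside, under the circles' centre; x points to its far edge (away from the robot, turned up to 0.35 rad), y left, z up. The far edge is at x = 230 mm, the biggest circle ends at x = 140 mm.
- rolling_pin: Beech rolling pin lying crosswise on the mat, 0.4 to 0.7 kg. Barrel 60 mm thick, 250 mm long, a handle 26 mm thick at each end, 410 mm over all, one rigid piece. Origin: centre of the barrel on its axis, 33 mm above the table (the barrel's top is at 63 mm). y runs along the axis, to the left within 0.4 rad; x and z turn as it rolls (at the start z is up).
- barrel_end_a (a point): Centre of the barrel's left end face, on the pin's axis, 125 mm from the pin's origin. The pin rolls square to its axis; a fingertip pressed on its top drives its centre half as far as the finger moves along.
- barrel_end_b (a point): Centre of the barrel's right end face, on the pin's axis, 125 mm from the pin's origin. The mat resists rolling a little: let go at 0.1 m/s, the pin rolls on for 5 to 8 cm before it stops; if the finger stops on its top, it stops with it.
- cutter: Bystander: round steel biscuit cutter, 68 mm across, 36 mm high, standing left of the mat. Origin: middle of its underside.
- scraper: Bystander: steel dough scraper with a dark wooden handle, 125 x 150 mm, 22 mm high, lying right of the mat. Origin: under the middle of its blade.
- measuring_cup: Bystander: steel measuring cup, 76 mm across, 55 mm high, with a flat handle 120 mm out, standing behind the mat's far edge, left. Origin: middle of its underside.
- ramekin: Bystander: white ramekin, 90 mm across, 50 mm high, standing behind the mat's far edge, right. Origin: middle of its underside.
- pastry_brush: Bystander: wooden pastry brush, 220 mm long, 20 mm high, lying left of the mat. Origin: under its middle.
- wooden_spoon: Bystander: wooden spoon, 240 mm long, 20 mm high, lying right of the mat. Origin: under its middle.

How it is judged:
By the outcome, as a careful person would: the job done as asked, in the order asked, and still so for the second after the job is handed in, with the robot touching nothing.
It also fails if it takes over 50 s, if anything falls off the work surface, if the arm or the gripper's body presses on something with over 40 N, if the wrist force passes 120 N, or if a joint passes its speed limit or range.

## Working session

There is one attempt and no reset: what is moved stays moved. The work goes in short steps, Python scripts to look and compute and a tool call to move; the robot and the scene stay as the last step left them, time stands still between calls to the robot, and variables do not carry over. Pictures are saved under pics/ and viewed, at most 10 in all, crops included, and the job is handed in when it is done.

Besides the shell and the picture viewer there is one more tool, called after "Request:" in YAML: its name, and indented under it one key for each argument. servo_tool: Moves the arm, as the interface text tells. Shifts and turns lie within -1 to 1; 1 stands for 300 mm of shift or pi rad of turn. Its arguments: {"type":"object","properties":{"series":{"type":"array"},"grip_force":{"type":"number"}},"required":["series"]}

```bash
mkdir -p pics
python3 - <<'E'
from cell import get_obs, eyes, env
import cv2,pickle
o=get_obs();print({k:o[k] for k in('time_s','tool_pos','tool_rot','force','grip_width')})
d={}
for n in('top','side'):
    c=eyes.read_camera(n);d[n]=c;print(n,c['fx'],c['distortion'],c['origin'],c['rotation'])
    cv2.imwrite(f'pics/{n}0.png',c['frame'][:,:,::-1])
pickle.dump(d,open('c.pkl','wb'))
E
```

```text
{'time_s': 0.0, 'tool_pos': array([ 0.22009899, -0.61105545,  0.24017101]), 'tool_rot': array([-1.79892786e+02,  6.67907089e-03,  1.98148594e+01]), 'force': array([0.52399222, 0.44192725, 0.50747722]), 'grip_width': 0.08693128975257328}
top 528.1666157413139 [-0.12169755  0.          0.          0.          0.        ] [0.35289936 0.00214692 1.27580083] [-173.15069735    0.40073215  -90.03307834]
side 436.49215129489875 [0.02698939 0.         0.         0.         0.        ] [ 0.21500392 -0.40483004  0.71626312] [-142.81329516   -0.27892605  -35.72493342]
```

View pics/top0.png

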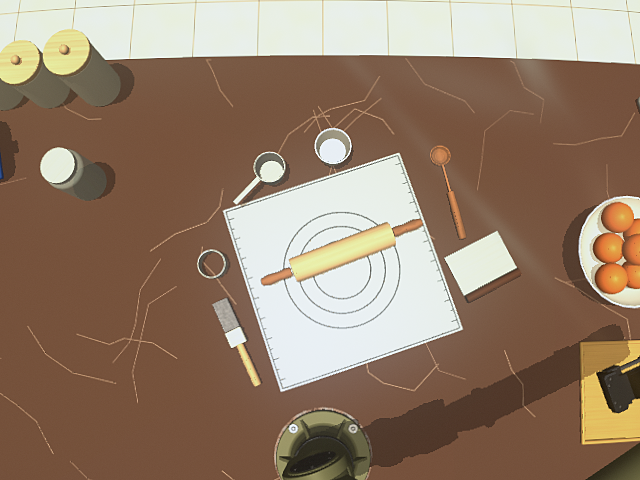

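View pics/side0.png

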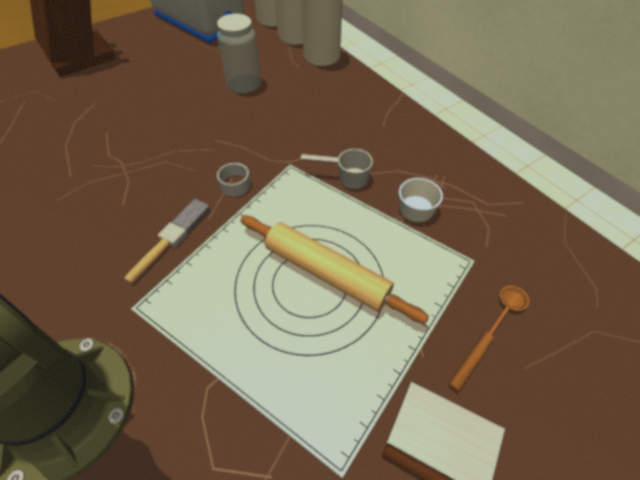

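```bash
cat > h.py <<'E'
import numpy as np,cv2
from scipy.spatial.transform import Rotation as R
def cast(c,px,z):
    K=np.array([[c['fx'],0,c['cx']],[0,c['fy'],c['cy']],[0,0,1]])
    u=cv2.undistortPoints(np.float64(px).reshape(-1,1,2),K,np.array(c['distortion']))[:,0]
    r=c['rotation'];M=np.array(r) if np.size(r)==9 else R.from_euler('xyz',r,degrees=True).as_matrix()
    d=np.c_[u,np.ones(len(u))]@M.T;o=np.array(c['origin'])
    return o+d*((z-o[2])/d[:,2])[:,None]
def big(m):
    return max(cv2.findContours(m,cv2.RETR_EXTERNAL,cv2.CHAIN_APPROX_NONE)[0],key=cv2.contourArea)
def rect(c,cnt,z):
    p=cast(c,cnt.reshape(-1,2),z)[:,:2]
    return cv2.minAreaRect((p*1000).astype(np.float32))
def pin(c):
    h=cv2.cvtColor(c['frame'],cv2.COLOR_RGB2HSV)
    m=cv2.inRange(h,(15,60,120),(35,255,255)); m[:140]=0;m[340:]=0;m[:,:262]=0;m[:,440:]=0
    m=cv2.morphologyEx(m,cv2.MORPH_OPEN,np.ones((5,5)))
    return rect(c,big(m),.033)
def mat(c):
    h=cv2.cvtColor(c['frame'],cv2.COLOR_RGB2HSV)
    m=cv2.inRange(h,(0,0,170),(180,50,255)); m[:140]=0;m[400:]=0;m[:,:215]=0;m[:,480:]=0
    m=cv2.morphologyEx(m,cv2.MORPH_OPEN,np.ones((3,3)))
    cs=cv2.findContours(m,cv2.RETR_EXTERNAL,cv2.CHAIN_APPROX_NONE)[0]
    cs=[x for x in cs if cv2.contourArea(x)>3000 and cv2.boundingRect(x)[0]<430]
    return rect(c,np.concatenate(cs),.003)
E
python3 - <<'E'
import pickle;from h import *
d=pickle.load(open('c.pkl','rb'));c=d['top']
print('pin',pin(c));print('mat',mat(c))
P=cast(c,[(225,210),(399,153),(462,328),(282,390)],.003)[:,:2];print(P.mean(0),P)
print('handle ends',cast(c,[(262,280),(422,225)],.033))
print('cup,ramekin', cast(c,[(270,166),(236,203),(333,147)],.03))
E
```

```text
pin ((482.6595764160156, -46.70849609375), (60.43506622314453, 255.43380737304688), 20.611045837402344)
mat ((439.095703125, -43.725616455078125), (453.15936279296875, 458.9510498046875), 18.545347213745117)
[ 0.44375297 -0.04607717] [[ 0.58835375  0.24113283]
 [ 0.73187058 -0.18951022]
 [ 0.29979143 -0.33396183]
 [ 0.15499612  0.09803055]]
handle ends [[ 0.41501658  0.14420102  0.033     ]
 [ 0.54560793 -0.2362177   0.033     ]]
cup,ramekin [[ 0.69156176  0.12870987  0.03      ]
 [ 0.60037487  0.20973576  0.03      ]
 [ 0.73878713 -0.024481    0.03      ]]
```

The top view shows the mat with corners at about (225,210), (399,153), (462,328) and (282,390), and the pin on the circles with its barrel centre near (343,251). The side view agrees. The tool's x axis already points along the roll direction.

Request:
servo_tool:
  series:
    - [[0.9, -0.92, 0.1, 0, 0, 0, 1], [0.9, -0.92, 0.1, 0, 0, 0, 1], [0.9, -0.92, 0.1, 0, 0, 0, 1], [0.9, -0.92, 0.1, 0, 0, 0, 1], [0.9, -0.92, 0.1, 0, 0, 0, 1], [0.9, -0.92, 0.1, 0, 0, 0, 1], [0.9, -0.92, 0.1, 0, 0, 0, 1], [0.9, -0.92, 0.1, 0, 0, 0, 1], [0.9, -0.92, 0.1, 0, 0, 0, 1], [0.9, -0.92, 0.1, 0, 0, 0, 1], [0.9, -0.92, 0.1, 0, 0, 0, 1], [0.9, -0.92, 0.1, 0, 0, 0, 1]]

```text
time_s: 1.1
tool_pos: [0.3806, -0.2603, 0.2111]
tool_rot: [180.0, 0.0, 19.9]
force: [-0.8, -0.1, 0.9]
grip_width: 0.0871
grasp_force: 0.0
```

Request:
servo_tool:
  series:
    - [[0.535, -0.556, 0.2, 0, 0, 0, 1], [0.535, -0.556, 0.2, 0, 0, 0, 1], [0.535, -0.556, 0.2, 0, 0, 0, 1], [0.535, -0.556, 0.2, 0, 0, 0, 1], [0.535, -0.556, 0.2, 0, 0, 0, 1], [0.535, -0.556, 0.2, 0, 0, 0, 1], [0.535, -0.556, 0.35, 0, 0, 0, 1], [0.535, -0.556, 0.35, 0, 0, 0, 1], [0.535, -0.556, 0.35, 0, 0, 0, 1], [0.535, -0.556, 0.35, 0, 0, 0, 1]]

```text
time_s: 1.93
tool_pos: [0.4752, -0.0512, 0.1066]
tool_rot: [-180.0, 0.0, 19.6]
force: [0.0, -0.4, 0.4]
grip_width: 0.0869
grasp_force: 0.0
```

Run:
```python
from cell import get_obs, eyes
import cv2
o=get_obs();print(o['tool_pos'],o['tool_rot'],o['force'])
c=eyes.read_camera('side');cv2.imwrite('pics/side1.png',c['frame'][:,:,::-1])
c=eyes.read_camera('wrist');cv2.imwrite('pics/w1.png',c['frame'][:,:,::-1]);print(c['mount'])
```

```text
[ 0.475216   -0.05124876  0.10661346] [-1.79998654e+02  3.31659094e-02  1.96113394e+01] [ 0.03140337 -0.41292892  0.40025391]
[[ 7.00621748e-05 -9.53871684e-01 -3.00214598e-01  8.22462452e-02]
 [ 9.99998597e-01 -4.35669115e-04  1.61762456e-03  5.03642761e-04]
 [-1.67380050e-03 -3.00214290e-01  9.53870315e-01 -1.42132815e-01]
 [ 0.00000000e+00  0.00000000e+00  0.00000000e+00  1.00000000e+00]]
```

View pics/side1.png

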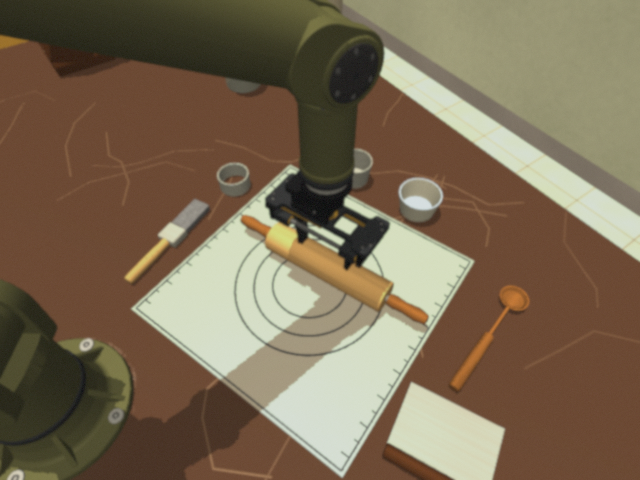

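View pics/w1.png

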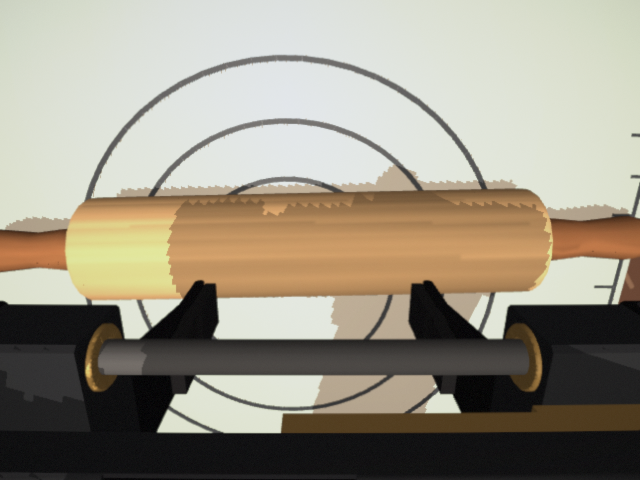

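Request:
servo_tool:
  series:
    - [[0.007, -0.003, 0.04, 0, 0, -0.0056, 1], [0.007, -0.003, 0.07, 0, 0, -0.0056, 1], [0.007, -0.003, 0.078, 0, 0, -0.0056, 1], [0.007, -0.003, 0.081, 0, 0, -0.0056, 1], [0.007, -0.003, 0.084, 0, 0, -0.0056, 1], [0.007, -0.003, 0.087, 0, 0, -0.0056, 1]]

```text
time_s: 2.53
tool_pos: [0.4788, -0.047, 0.0818]
tool_rot: [179.9, -0.2, 20.8]
force: [-1.3, 2.0, 15.2]
grip_width: 0.0868
grasp_force: 7.7
```

Request:
servo_tool:
  series:
    - [[0.008, 0, 0.001, 0, 0, 0, 1], [0.023, 0, 0.001, 0, 0, 0, 1], [0.04, 0, 0.001, 0, 0, 0, 1], [0.057, 0, 0.001, 0, 0, 0, 1], [0.074, 0, 0.001, 0, 0, 0, 1], [0.085, 0, 0.001, 0, 0, 0, 1], [0.09, 0, 0.001, 0, 0, 0, 1], [0.09, 0, 0.001, 0, 0, 0, 1]]

```text
time_s: 3.2
tool_pos: [0.5047, -0.0371, 0.0819]
tool_rot: [179.9, -0.2, 20.8]
force: [-0.3, 1.8, 12.4]
grip_width: 0.0869
grasp_force: 5.9
```

```bash
cat >> h.py <<'E'
def wpin(eyes,o):
    c=dict(eyes.read_camera('wrist'));T=np.eye(4);T[:3,:3]=R.from_euler('xyz',o['tool_rot'],degrees=True).as_matrix();T[:3,3]=o['tool_pos']
    T=T@c['mount'];c['origin']=T[:3,3];c['rotation']=T[:3,:3]
    h=cv2.cvtColor(c['frame'],cv2.COLOR_RGB2HSV)
    m=cv2.inRange(h,(10,75,100),(35,255,255));m=cv2.morphologyEx(m,cv2.MORPH_OPEN,np.ones((5,5)))
    top=[];bot=[]
    for u in range(60,580,10):
        v=np.flatnonzero(m[:,u])
        if len(v)>40: top.append((u,v.min()))
    t=np.array(top);
    # far (forward) tangent line of barrel: solve axis from plane tangent
    f=np.polyfit(t[:,0],t[:,1],1)
    for _ in range(3):
        r=abs(t[:,1]-np.polyval(f,t[:,0]));t=t[r<max(3,np.median(r)*2)];f=np.polyfit(t[:,0],t[:,1],1)
    return c,m,t,f
def axis(c,t,f):
    px=[(u,np.polyval(f,u)) for u in (t[0,0],t[-1,0])]
    P=cast(c,px,.033);o=np.array(c['origin'])
    n=np.cross(P[0]-o,P[1]-o);n/=np.linalg.norm(n)
    back=np.array([-.936,-.352,0]);n*=np.sign(n@back)
    # axis is 30 mm from the tangent plane: shift in-plane z=.033 by 30/cos
    ln=(P[1]-P[0])[:2];ln/=np.linalg.norm(ln);q=np.array([-ln[1],ln[0]]);q*=np.sign(q@back[:2])
    s=.030/(n[:2]@q)
    A=P[:,:2]+q*s
    return A,-q
def matc(A,C=(.442,-.045),yaw=18.45):
    a=np.radians(yaw);d=np.array(A)-C
    return np.c_[d@[np.cos(a),np.sin(a)],d@[-np.sin(a),np.cos(a)]]*1000
E
python3 - <<'E'
from cell import get_obs, eyes
from h import *
o=get_obs();print(o['tool_pos'],o['force'],o['time_s'])
c,m,t,f=wpin(eyes,o);A,q=axis(c,t,f)
print(len(t),t[0],t[-1],A,np.degrees(np.arctan2(q[1],q[0])),matc(A),'tip offset ahead of axis',(o['tool_pos'][:2]-A[0])@q)
cv2.imwrite('pics/w2.png',np.hstack([c['frame'][:,:,::-1],cv2.cvtColor(m,cv2.COLOR_GRAY2BGR)])[::1,::2])
E
```

```text
[ 0.50468123 -0.03708293  0.08193399] [-0.33763673  1.84197258 12.42950114] 3.2
49 [ 80 235] [560 240] [[ 0.45502601  0.06969774]
 [ 0.53966548 -0.15918116]] 20.294406603632147 [[  48.65566902  104.67986117]
 [  56.50979164 -139.22114465]] tip offset ahead of axis 0.009536517448033834
```

View pics/w2.png

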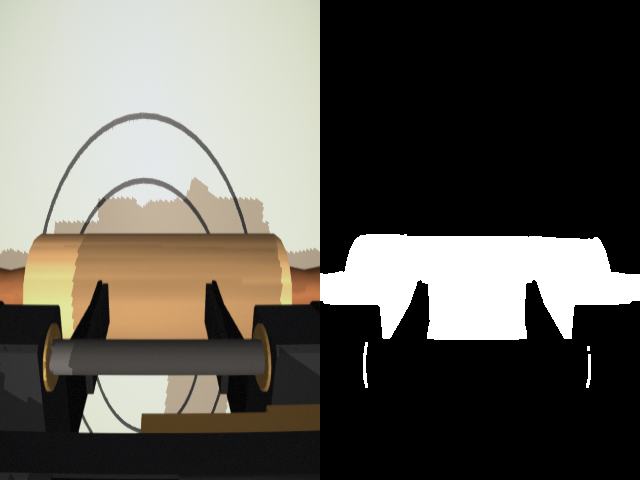

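The pin rolls half as far as the finger moves: it went from mat x of about 38 to about 52 mm, and the tip is now 9.5 mm ahead of the axis. I'll repeat lift, return and stroke.

Request:
servo_tool:
  series:
    - [[0, 0, -0.03, 0, 0, 0, 1], [-0.02, 0, -0.035, 0, 0, 0, 1], [-0.06, 0, -0.035, 0, 0, 0, 1], [-0.06, 0, -0.015, 0, 0, 0, 1], [-0.06, 0, -0.002, 0, 0, 0, 1], [-0.06, 0, 0, 0, 0, 0, 1], [-0.05, 0, 0, 0, 0, 0, 1], [-0.025, 0, 0, 0, 0, 0, 1], [0.005, 0, 0, 0, 0, 0, 1], [0.035, 0, 0, 0, 0, 0, 1], [0.055, 0, 0, 0, 0, 0, 1], [0.06, 0, 0, 0, 0, 0, 1]]

```text
time_s: 4.25
tool_pos: [0.5225, -0.0307, 0.0819]
tool_rot: [179.9, -0.3, 20.8]
force: [0.4, 0.8, 14.9]
grip_width: 0.0872
grasp_force: 7.0
```

```bash
cat > look.py <<'E'
from cell import get_obs, eyes
from h import *
o=get_obs();print(o['tool_pos'],o['force'],o['time_s'])
c,m,t,f=wpin(eyes,o);A,q=axis(c,t,f)
print(len(t),'yaw',np.degrees(np.arctan2(q[1],q[0])),matc(A),'tip ahead',(o['tool_pos'][:2]-A[0])@q)
E
python3 look.py
```

```text
[ 0.52246999 -0.03069102  0.08186882] [ 0.41053578  0.75275946 14.90888296] 4.25
48 yaw 20.339955773800792 [[  67.99749424  104.99043365]
 [  75.86728318 -133.50305221]] tip ahead 0.009002996533860842
```

Request:
servo_tool:
  series:
    - [[0, 0, -0.03, 0, 0, 0, 1], [-0.02, 0, -0.035, 0, 0, 0, 1], [-0.06, 0, -0.035, 0, 0, 0, 1], [-0.06, 0, -0.015, 0, 0, 0, 1], [-0.06, 0, -0.002, 0, 0, 0, 1], [-0.06, 0, 0, 0, 0, 0, 1], [-0.05, 0, 0, 0, 0, 0, 1], [-0.025, 0, 0, 0, 0, 0, 1], [0.005, 0, 0, 0, 0, 0, 1], [0.035, 0, 0, 0, 0, 0, 1], [0.055, 0, 0, 0, 0, 0, 1], [0.06, 0, 0, 0, 0, 0, 1]]

```text
time_s: 5.3
tool_pos: [0.5393, -0.0242, 0.0819]
tool_rot: [179.9, -0.3, 20.8]
force: [-0.7, 0.4, 14.3]
grip_width: 0.0867
grasp_force: 7.3
```

Request:
servo_tool:
  series:
    - [[0, 0, -0.03, 0, 0, 0, 1], [-0.02, 0, -0.035, 0, 0, 0, 1], [-0.06, 0, -0.035, 0, 0, 0, 1], [-0.06, 0, -0.015, 0, 0, 0, 1], [-0.06, 0, -0.002, 0, 0, 0, 1], [-0.06, 0, 0, 0, 0, 0, 1], [-0.05, 0, 0, 0, 0, 0, 1], [-0.025, 0, 0, 0, 0, 0, 1], [0.005, 0, 0, 0, 0, 0, 1], [0.035, 0, 0, 0, 0, 0, 1], [0.055, 0, 0, 0, 0, 0, 1], [0.06, 0, 0, 0, 0, 0, 1]]

```text
time_s: 6.3
tool_pos: [0.556, -0.0178, 0.0819]
tool_rot: [179.9, -0.3, 20.8]
force: [0.3, 0.4, 14.8]
grip_width: 0.0871
grasp_force: 7.3
```

```bash
python3 look.py
```

```text
[ 0.5560003  -0.01777637  0.08189289] [ 0.29312172  0.43010899 14.82112125] 6.3
36 yaw 20.179206029289112 [[ 210.00601434   89.2613375 ]
 [ 216.27679218 -118.45249466]] tip ahead -0.09621014526502202
```

```bash
python3 - <<'E'
s=open('h.py').read()
s=s.replace("    top=[];bot=[]","    _,lab=cv2.connectedComponents(m);m=np.uint8(lab==lab[290,320])*255\n    top=[]")
open('h.py','w').write(s)
E
python3 look.py
```

```text
[ 0.55596235 -0.01780259  0.08192584] [ 1.02085700e-02 -2.28848307e-01  1.33455326e+01] 6.35
48 yaw 20.47894288232323 [[ 105.53447869  106.38670488]
 [ 113.96179931 -131.49483518]] tip ahead 0.007040527116485056
```

Request:
servo_tool:
  series:
    - [[0, 0, -0.03, 0, 0, 0, 1], [-0.02, 0, -0.035, 0, 0, 0, 1], [-0.055, 0, -0.035, 0, 0, 0, 1], [-0.055, 0, -0.015, 0, 0, 0, 1], [-0.055, 0, -0.002, 0, 0, 0, 1], [-0.055, 0, 0, 0, 0, 0, 1], [-0.045, 0, 0, 0, 0, 0, 1], [-0.02, 0, 0, 0, 0, 0, 1], [0.01, 0, 0, 0, 0, 0, 1], [0.04, 0, 0, 0, 0, 0, 1], [0.06, 0, 0, 0, 0, 0, 1], [0.065, 0, 0, 0, 0, 0, 1]]

```text
time_s: 7.4
tool_pos: [0.5739, -0.011, 0.0819]
tool_rot: [179.9, -0.3, 20.8]
force: [-0.1, 0.5, 14.7]
grip_width: 0.0872
grasp_force: 7.3
```

Request:
servo_tool:
  series:
    - [[0, 0, -0.03, 0, 0, 0, 1], [-0.02, 0, -0.035, 0, 0, 0, 1], [-0.06, 0, -0.035, 0, 0, 0, 1], [-0.06, 0, -0.015, 0, 0, 0, 1], [-0.06, 0, -0.002, 0, 0, 0, 1], [-0.06, 0, 0, 0, 0, 0, 1], [-0.05, 0, 0, 0, 0, 0, 1], [-0.025, 0, 0, 0, 0, 0, 1], [0.005, 0, 0, 0, 0, 0, 1], [0.035, 0, 0, 0, 0, 0, 1], [0.055, 0, 0, 0, 0, 0, 1], [0.06, 0, 0, 0, 0, 0, 1]]

```text
time_s: 8.4
tool_pos: [0.5909, -0.0046, 0.082]
tool_rot: [179.9, -0.3, 20.8]
force: [-0.4, 0.5, 13.7]
grip_width: 0.0871
grasp_force: 7.1
```

Request:
servo_tool:
  series:
    - [[0, 0, -0.03, 0, 0, 0, 1], [-0.02, 0, -0.035, 0, 0, 0, 1], [-0.06, 0, -0.035, 0, 0, 0, 1], [-0.06, 0, -0.015, 0, 0, 0, 1], [-0.06, 0, -0.002, 0, 0, 0, 1], [-0.06, 0, 0, 0, 0, 0, 1], [-0.05, 0, 0, 0, 0, 0, 1], [-0.025, 0, 0, 0, 0, 0, 1], [0.005, 0, 0, 0, 0, 0, 1], [0.035, 0, 0, 0, 0, 0, 1], [0.055, 0, 0, 0, 0, 0, 1], [0.06, 0, 0, 0, 0, 0, 1]]

```text
time_s: 9.4
tool_pos: [0.6077, 0.0019, 0.0819]
tool_rot: [179.9, -0.3, 20.8]
force: [-0.9, -0.2, 13.9]
grip_width: 0.0868
grasp_force: 6.8
```

```bash
python3 look.py
```

```text
[0.60771962 0.00185019 0.08194547] [-0.93863387 -0.22737655 13.87075821] 9.4
48 yaw 20.492910416577523 [[ 161.43782225  108.57688466]
 [ 169.91651336 -129.11700991]] tip ahead 0.0064282325933784175
```

Request:
servo_tool:
  series:
    - [[0, 0, -0.03, 0, 0, 0, 1], [-0.02, 0, -0.035, 0, 0, 0, 1], [-0.06, 0, -0.035, 0, 0, 0, 1], [-0.06, 0, -0.015, 0, 0, 0, 1], [-0.06, 0, -0.002, 0, 0, 0, 1], [-0.06, 0, 0, 0, 0, 0, 1], [-0.05, 0, 0, 0, 0, 0, 1], [-0.025, 0, 0, 0, 0, 0, 1], [0.005, 0, 0, 0, 0, 0, 1], [0.035, 0, 0, 0, 0, 0, 1], [0.055, 0, 0, 0, 0, 0, 1], [0.06, 0, 0, 0, 0, 0, 1]]

```text
time_s: 10.45
tool_pos: [0.6246, 0.0083, 0.082]
tool_rot: [179.9, -0.3, 20.8]
force: [-0.3, -1.1, 13.0]
grip_width: 0.0867
grasp_force: 6.6
```

Request:
servo_tool:
  series:
    - [[0, 0, 0, 0, 0, 0, 1], [0, 0, 0, 0, 0, 0, 1], [0, 0, -0.004, 0, 0, 0, 1], [0, 0, -0.008, 0, 0, 0, 1], [0, 0, -0.03, 0, 0, 0, 1], [0, 0, -0.06, 0, 0, 0, 1], [0, 0, -0.06, 0, 0, 0, 1], [0, 0, -0.06, 0, 0, 0, 1]]

```text
time_s: 11.12
tool_pos: [0.6216, 0.0076, 0.0983]
tool_rot: [180.0, -0.0, 20.8]
force: [0.6, -0.3, 0.2]
grip_width: 0.0868
grasp_force: 0.0
```

```bash
python3 look.py
python3 - <<'E'
from cell import eyes
import cv2
cv2.imwrite('pics/side3.png',eyes.read_camera('side')['frame'][:,:,::-1])
E
```

```text
[0.62160752 0.00757948 0.09829853] [ 0.61770562 -0.29293167  0.2112614 ] 11.1167
45 yaw 20.350137543208668 [[ 177.06772256  107.84681387]
 [ 185.01382052 -131.66792908]] tip ahead 0.00613585589301913
```

View pics/side3.png

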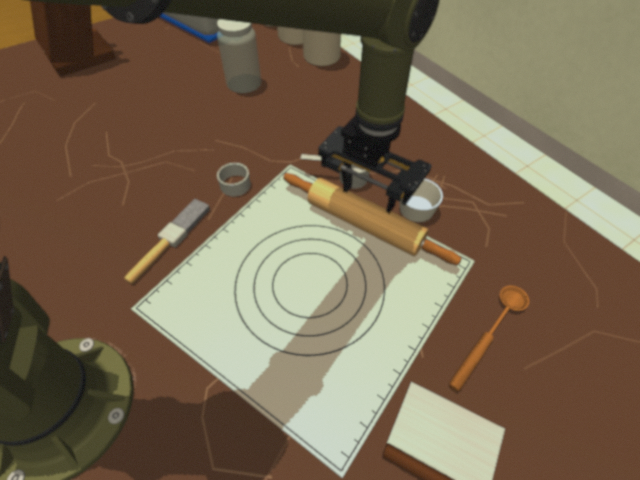

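The side view shows the pin past the big circle and on the mat, with the objects around it undisturbed. I'll pull the arm clear and check from the top.

Request:
servo_tool:
  series:
    - [[0, 0, -0.1, 0, 0, 0, 1], [0, 0, -0.23, 0, 0, 0, 1], [0, 0, -0.37, 0, 0, 0, 1], [-0.1, 0.1, -0.5, 0, 0, 0, 1], [-0.2, 0.2, -0.5, 0, 0, 0, 1], [-0.3, 0.3, -0.5, 0, 0, 0, 1], [-0.4, 0.4, -0.5, 0, 0, 0, 1], [-0.5, 0.5, -0.5, 0, 0, 0, 1], [-0.6, 0.6, -0.5, 0, 0, 0, 1], [-0.7, 0.7, -0.5, 0, 0, 0, 1], [-0.8, 0.8, -0.5, 0, 0, 0, 1], [-0.8, 0.8, -0.5, 0, 0, 0, 1]]

```text
time_s: 12.22
tool_pos: [0.4781, -0.3089, 0.2472]
tool_rot: [179.9, 0.2, 20.4]
force: [-0.1, -1.6, -0.4]
grip_width: 0.0872
grasp_force: 0.0
```

Request:
servo_tool:
  series:
    - [[-0.07, 0.07, 0, 0, 0, 0, 1], [-0.15, 0.15, 0, 0, 0, 0, 1], [-0.25, 0.25, 0, 0, 0, 0, 1], [-0.35, 0.35, 0, 0, 0, 0, 1], [-0.45, 0.45, 0, 0, 0, 0, 1], [-0.45, 0.45, 0, 0, 0, 0, 1], [-0.45, 0.45, 0, 0, 0, 0, 1], [-0.45, 0.45, 0, 0, 0, 0, 1]]

```text
time_s: 12.88
tool_pos: [0.4042, -0.4758, 0.2471]
tool_rot: [-179.9, -0.0, 20.8]
force: [1.0, 0.1, 0.3]
grip_width: 0.0874
grasp_force: 0.0
```

Run:
```python
from cell import get_obs,eyes
from h import *
o=get_obs();print(o['tool_pos'],o['time_s'],o['force'])
c=eyes.read_camera('top');cv2.imwrite('pics/top4.png',c['frame'][:,:,::-1])
r=pin(c);print(r,matc(cv2.boxPoints(r)/1000))
```

```text
[ 0.40415834 -0.47582341  0.24712592] 12.8833 [0.99960464 0.1329754  0.3272431 ]
((616.7755737304688, 4.34539794921875), (60.28807830810547, 255.4905548095703), 20.737180709838867) [[ 146.19068585  117.9371324 ]
 [ 156.3868968  -137.34989532]
 [ 216.626962   -134.94390947]
 [ 206.4307487   120.34311118]]
```

View pics/top4.png

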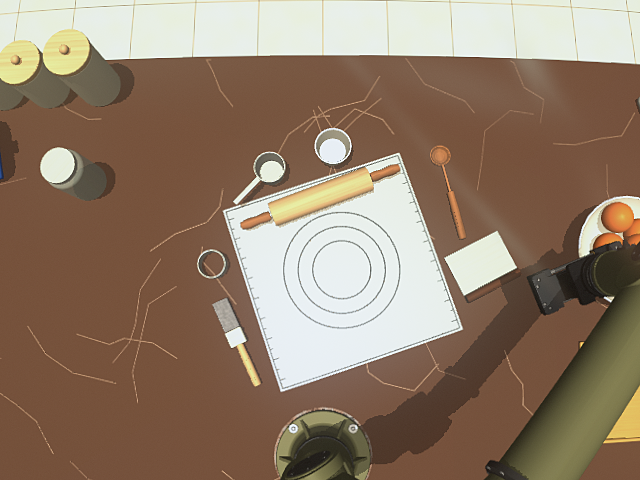

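The top view shows the barrel, centred near (321,196), between the big circle's top at row 212 and the far edge. It spans mat x of about 146 to 217 mm, inside the 140 to 230 mm strip, and nothing else has moved.

```bash
python3 -c "
from cell import env
print(env.sign_off())"
```

```text
the job is handed in; nothing more can be done
None
```

The rolling pin rests in the strip past the biggest circle: the barrel measures about 146–217 mm in mat x (the strip is 140–230 mm), nothing else on the island has visibly moved, and I handed the job in at about 13 s.

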